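# Lock a clevis pin with its spring cotter

### The arm

A 6-joint arm with a two-finger parallel gripper is mounted at the origin on a cart in front of the work surface, level with it; the furniture and walls round the work are solid. World frame = base frame: x ahead of the robot, y to its left, z up, the work surface at z = 0. Lengths are in m, angles in rad, forces in N, time in s.
With the tool pointing down it reaches from about 0.375 to 0.9 m from the base axis. Payload 3.1 kg.
Tool frame: the origin (TCP) lies midway between the tips of the shut fingers; the grasp point (between the pads) lies 19 mm behind it (manip.grasp_offset is the distance from the TCP to the grasp point, in m); z points along the fingers, y is the line along which they close (so a half turn about z gives the same grasp; the last joint's range is limited). The gripper opens to 85 mm and grips with 20 to 120 N. Pads are 22 mm wide; open, the fingers measure 114 mm over their backs; the gripper's body (76 mm by 85 mm) begins 54 mm behind the grasp point. The pads swing forward as they close: fully open they stand 13 mm farther back than shut.
Start: joints at [1.067, 0.527, 1.433, -0, 1.181, -0.178], TCP at [0.2, 0.592, 0.231] pointing down, gripper open.
Joint ranges: [-3.08, 3.08], [-0.75, 2.2], [0.22, 2.44], [-1.43, 4.57], [0, 2.65], [-2.85, 2.85]. Speed limits (rad/s): [2.79, 2.79, 3.14, 3.14, 3.14, 3.14].

### API

Orientations are given as a unit quaternion [x, y, z, w].
In Python, from station import sensors, cams, order, manip gives the robot as it stands.
- The arm moves only by the tool move_arm, never from a script. Its argument "targets" is a list of rows, each an object of numbers: "dx", "dy", "dz": the shift along the world's x, y, z normalised to -1 to 1, where 1 is 25 mm; "rx", "ry", "rz": the turn, a rotation vector about the world's x, y, z normalised to -1 to 1, where 1 is 30 degrees. A call has exactly 10 rows; each row shifts and turns the commanded pose from where the row before left it; what a row does not reach is not made up. A row lasts 1/8 s, in which the tool goes at most 62.5 mm and 10.7 degrees, less where a joint would pass 70% of its speed; a pose out of reach is approached as far as the arm can. A call with a number of a shift or a turn outside -1 to 1 is refused whole. A call with a gripper value outside its range is refused whole. "claw" is the opening in per cent of the stroke, from 0 (shut) to 100 (fully open), set as the call begins (left out, the last holds). The fingers move at their own pace and stop on an object; "newtons" is the grip in N (left out, the last holds). Time passes only in rows, so rows that do not move let the fingers close, or fill a call up. It gives the time, the measured TCP pose, the force, the opening and the grip force at its end, in the units of the state.
- sensors.sense(): the state, without advancing time (a new reading comes with each control period).
- cams.snapshot(name): name is "scene" or "top" or "wrist"; returns the picture (480x640x3 uint8, red, green, blue); there is no depth.
- cams.camera_model(name): a dict with "fx", "fy", "cx", "cy" (pixels), "distortion" ([k1, k2, p1, p2, k3] as OpenCV has them; the pictures are not rectified), "extrinsics" (4x4, takes a point from world to camera coordinates). Camera axes: x right, y down, z forward; pixel columns grow to the right and rows downward; lengths in m; the calibration is good to about 2 mm. A picture is of the moment at which its call begins: read the wrist's pose just before it. camera_model takes no time and is no camera call; for the wrist camera it gives the pose at the moment of the call.
- order.sign_off(): hands the job in; it is judged then, once.
The state is a dict: "t": time; "q": joint angles; "qd": joint speeds; "tau": joint torques, N m; "tcp_pos": TCP position; "tool_rot": TCP orientation; "force": force on the tool from outside, world axes, zero at the start; "ft_torque": the same for the moment, N m; "finger_gap": opening from 0.0 (shut) to 1.0 (fully open); "gripper_force": force on a finger pad.
Only numpy, scipy, OpenCV 4.12 (cv2) and the standard library are available. Lean on these libraries where they do the work, as an engineer would, in place of code of your own. Each camera call takes 0.05 s, during which the arm holds its last target. There are 200 camera calls.

### The job

Draw the larger spring cotter out of the wooden rack, feel for the cross hole in the free end of the clevis pin and push the cotter's straight leg down through it, bow lying round the pin, until the bow snaps over and the cotter sits fully home; then let go. Work gently: never press the cotter against the clevis or its pin harder than about 25 N, and leave the smaller cotter standing in the rack.

Things in the scene. Friction and masses are not known exactly. Their poses are not given: they have to be found in the camera images.
- cotter: Larger spring cotter: bare 6 mm steel wire, 107 mm long, 70 g (+-30%), upright in the rack. Origin: lower end of the straight leg (1.2 mm chamfer); z up the leg, x from the leg to the bow, y normal to the wire's plane. Bow: shoulder at x 8, z 58; out to x 19, z 43; in to a knee at x 11, z 30; flared end x 18, z 19 (mm). Fully home, the shoulder rests on the pin and the pin's axis is at z 43.
- coil (a point): Centre of the larger cotter's double coil, the place to grip across its two flat faces (along the cotter's y): 12 mm thick in y, 23 mm in diameter, 8.5 mm in x and 95 mm in z from the cotter's origin. Axes as the cotter's.
- bow (a joint): Opening of the cotter's bow, sprung at the shoulder (rad): 0 relaxed, about 0.15 at the pin's widest place, near 0 once snapped over. It meets the pin some 26 mm before home; the push then takes about 5 to 15 N until the knee is past the pin's widest place, 13 mm before home; from there the spring helps to draw it home.
- small_cotter: Smaller spring cotter, 5 mm wire, 83 mm long; it does not belong to this pin and stands in the rack's other hole. Origin and axes as for the larger; coil centre at x 6.5, z 74 mm.
- rack: Fixed wooden rack strip, 48 x 136 x 30 mm, origin centred under it, z up. Two upright 8 mm holes at x -8, y +42 and -42 mm, from z 4 to the top at z 30. Beside them a groove, x -2 to 18, floor at z 20, where the ends of the bows rest: the cotters' axes start parallel to the rack's. Either cotter may be in either hole.
- clevis: Fixed steel clevis holding a tie rod end, on a base plate; 97 mm high, origin on its underside, z up. A 28 mm pin runs through it along y, axis at x 0, z 75 mm. The pin's free end stands out to +y beyond the cheek (outer face y 23, top z 97) to y 66 to 86. The cotter goes down through its end, bow on the +x or the -x side.
- hole_mean (a point): Point fixed to the clevis at x 0, y 50, z 89 mm: the mean place of the upper mouth of the pin's upright 8 mm cross hole. The pin has end play and sits, held fast by its load, anywhere up to 10 mm either way along the clevis's y: the real hole is at y 40 to 60 and must be seen or felt for. Axes as the clevis's.
Mind the look-alikes: they are no part of the job. Of the things shaped like the rack, the wooden one is meant.

How it is judged:
On the way, in this order (a step that is already met when the one before it is completed fails the run):
1. the larger cotter is drawn clear of the rack (z of cotter in the frame of rack above 0.035 m), for 0.1 s.
2. its straight leg stands more than 10 mm deep in the pin's cross hole, bow not yet over (z of cotter in the frame of clevis between 0.045 and 0.079 m and x of cotter in the frame of clevis between -0.004 and 0.004 m and y of cotter in the frame of clevis between 0.036 and 0.064 m), for 0.1 s.
At the end, for the whole second after the job is handed in: The larger cotter's straight leg is through the pin's cross hole to within 3.5 mm of fully home (leg end 32 mm above the clevis underside), the bow has snapped over (open less than 0.1 rad) and lies across the pin within 20 degrees, the cotter is upright within 0.2 rad, released and at rest (z of cotter in the frame of clevis between 0.028 and 0.0355 m and x of cotter in the frame of clevis between -0.006 and 0.006 m and y of cotter in the frame of clevis between 0.036 and 0.064 m and angle between cotter's own z axis and vertical below 0.2 rad and angle between the y axis of cotter and the y axis of clevis, either way round below 0.35 rad and value of joint bow below 0.1 rad and linear speed of cotter below 0.02 m/s); the robot touches nothing.
It fails at once if before the bow has reached the pin, the cotter is pressed on the clevis or its pin with more than 28 N (contact force between cotter and clevis above 28 N and z of cotter in the frame of clevis above 0.062 m).
It fails at once if the cotter is forced against the clevis or its pin: contact forces of over 40 N in all, the bow's own squeeze (up to about 25 N) included (contact force between cotter and clevis above 40 N).
It fails at once if the smaller cotter is disturbed by more than 20 mm (distance of small_cotter from where it was at the start of the episode above 0.02 m).
It also fails if it takes over 61 s, if anything falls off the work surface, if the arm or the gripper's body presses on something with over 40 N, if the wrist force passes 120 N, or if a joint passes its speed limit or range.

## Working session

There is one attempt and no reset: what is moved stays moved. The work goes in short steps, Python scripts to look and compute and a tool call to move; the robot and the scene stay as the last step left them, time stands still between calls to the robot, and variables do not carry over. Pictures are saved under pics/ and viewed, at most 10 in all, crops included, and the job is handed in when it is done.

Besides the shell and the picture viewer there is one more tool, called after "Emit:" by a JSON object that holds its "method" and its "body". move_arm: Moves the arm, as the interface text tells. Scaled input: -1 to 1 covers 25 mm each way for a shift and 30 degrees each way for a turn. Its arguments: {"type":"object","properties":{"targets":{"type":"array"},"claw":{"type":"number"},"newtons":{"type":"number"}},"required":["targets"]}

```bash
mkdir -p pics
cat > h.py <<'E'
from station import sensors, cams, order, manip
import numpy as np, cv2
def snap(n,f):
    im=cams.snapshot(n); m=cams.camera_model(n); cv2.imwrite('pics/'+f,im[:,:,::-1]); return im,m
def K(m): return np.array([[m['fx'],0,m['cx']],[0,m['fy'],m['cy']],[0,0,1.]]),np.array(m['distortion'],float)
def ray(m,px):
    k,d=K(m); u=cv2.undistortPoints(np.array([[px]],float),k,d)[0,0]
    E=np.array(m['extrinsics']); R=E[:3,:3]; return -R.T@E[:3,3], R.T@np.array([u[0],u[1],1])
def onz(m,px,z):
    o,r=ray(m,px); return o+r*(z-o[2])/r[2]
def proj(m,P):
    k,d=K(m); E=np.array(m['extrinsics']); return cv2.projectPoints(np.array(P,float).reshape(-1,3),cv2.Rodrigues(E[:3,:3])[0],E[:3,3],k,d)[0].reshape(-1,2)
def two(m1,p1,m2,p2):
    o1,a=ray(m1,p1);o2,b=ray(m2,p2)
    s=np.linalg.lstsq(np.c_[a,-b],o2-o1,rcond=None)[0]; A=o1+a*s[0];B=o2+b*s[1]; return (A+B)/2,np.linalg.norm(A-B)
E
python3 - <<'E'
from h import *
np.set_printoptions(precision=4,suppress=True)
for n in ['scene','top']:
    im,m=snap(n,n+'0.png'); E=np.array(m['extrinsics']); print(n,m['fx'],-E[:3,:3].T@E[:3,3],E[2,:3])
m=cams.camera_model('wrist');E=np.array(m['extrinsics']); print(m['fx'],-E[:3,:3].T@E[:3,3],E[:3,:3])
s=sensors.sense();print(s['t'],s['tcp_pos'],s['tool_rot'],s['force'],manip.grasp_offset)
E
```

```text
scene 573.0286062663508 [ 0.161  -0.5025  0.7138] [ 0.4276  0.6134 -0.664 ]
top 529.9306590037567 [0.2942 0.0544 1.2115] [ 0.2098  0.0268 -0.9774]
384.2470386701074 [0.1328 0.6145 0.3725] [[ 0.3198  0.9475 -0.0018]
 [ 0.9093 -0.3064  0.2815]
 [ 0.2662 -0.0917 -0.9595]]
0.1 [0.1997 0.5916 0.2305] [ 0.1622  0.9868 -0.0009 -0.0003] [-0.4663  1.6934 -0.5804] 0.0187
```

View pics/scene0.png

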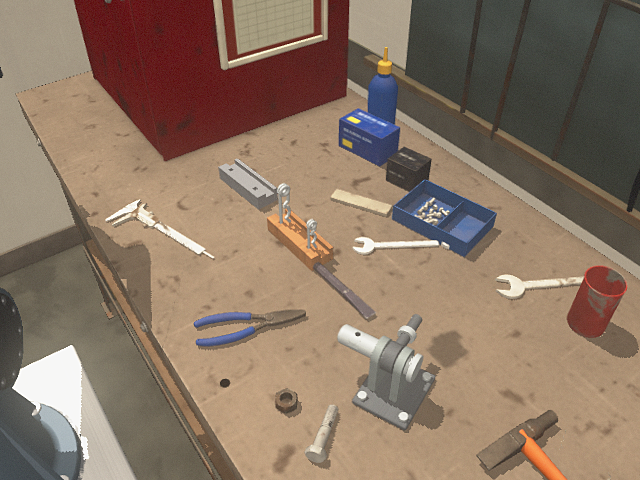

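View pics/top0.png

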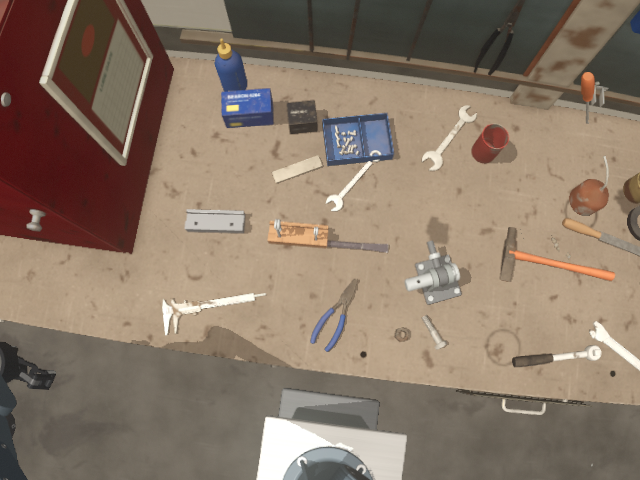

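Scene view: the wooden rack is at about (300,240), with the larger cotter in the left hole (285,205) and the smaller at (312,240). The clevis is at (395,370), its pin's free end at (350,335). Top view: the rack is at (298,234) and the clevis at (435,278), with the free end at (412,284). I'll zoom in on both.

Run:
```python
import cv2,numpy as np
s=cv2.imread('pics/scene0.png');t=cv2.imread('pics/top0.png')
f=lambda im,x,y,w,h:cv2.resize(im[y:y+h,x:x+w],(400,300),interpolation=cv2.INTER_CUBIC)
a=np.vstack([np.hstack([f(s,255,175,100,75+0),f(s,325,310,120,90)]),np.hstack([f(t,260,205,80,60),f(t,395,235,80,60)])])
cv2.imwrite('pics/crop.png',a)
```

```text
(no output)
```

View pics/crop.png

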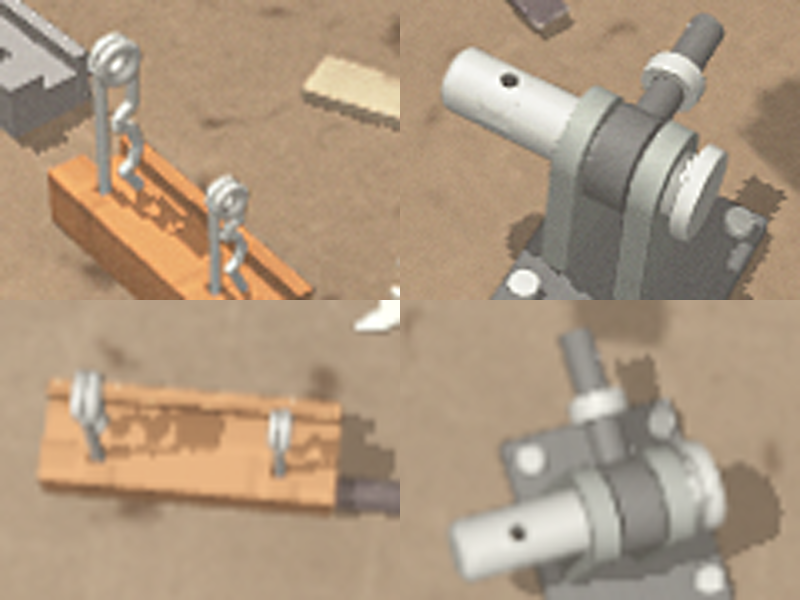

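Close crops: the larger cotter's leg base is at scene (281,223) and top (279.4,236.4). The pin's cross hole is plainly visible at scene (358,334) and top (418.4,281.6).

Run:
```python
from h import *
np.set_printoptions(precision=4,suppress=True)
S=cams.camera_model('scene');T=cams.camera_model('top')
t=lambda x,y:(395+(x-400)/5,235+(y-300)/5)
for n,a,b,z in [('big',(281,223),(279.4,236.4),.03),('small',(308.75,247.5),(315.8,239.6),.03),('coil',(283.75,190),(277.4,224.6),.099),('hole',(358,334),(418.4,281.6),.089)]:
    print(n,onz(S,a,z),onz(T,b,z),*two(S,a,T,b))
p=[onz(T,t(*q),.075)[:2] for q in [(452,525),(575,488),(465,577),(590,545)]]
a=p[0]-p[1];b=p[2]-p[3];print('pin y dir deg from world y',[np.degrees(np.arctan2(-v[0],v[1])) for v in (a,b)],p)
```

```text
big [0.5541 0.1802 0.03  ] [0.5533 0.1828 0.03  ] [0.5546 0.1828 0.0276] 0.0017467247280691092
small [0.5588 0.0977 0.03  ] [0.5569 0.0992 0.03  ] [0.5582 0.0988 0.029 ] 0.0022579948262373643
coil [0.5654 0.1829 0.099 ] [0.5635 0.1836 0.099 ] [0.5645 0.1832 0.0988] 0.001946242002251686
hole [ 0.4823 -0.1344  0.089 ] [ 0.4814 -0.1339  0.089 ] [ 0.4819 -0.1342  0.0888] 0.0009719141912694135
pin y dir deg from world y [np.float64(24.003107321802776), np.float64(21.528862597465075)] [array([ 0.4836, -0.1076]), array([ 0.5068, -0.1598]), array([ 0.4617, -0.1156]), array([ 0.4827, -0.1687])]
```

Emit:
{"method": "move_arm", "body": {"targets": [{"dx": 0.88, "dy": -1, "dz": -0.2, "rz": 0.1}, {"dx": 0.88, "dy": -1, "dz": -0.2, "rz": 0.1}, {"dx": 0.88, "dy": -1, "dz": -0.2, "rz": 0.1}, {"dx": 0.88, "dy": -1, "dz": -0.2, "rz": 0.1}, {"dx": 0.88, "dy": -1, "dz": -0.2, "rz": 0.1}, {"dx": 0.88, "dy": -1, "dz": -0.2, "rz": 0.1}, {"dx": 0.88, "dy": -1, "dz": -0.2, "rz": 0.12}, {"dx": 0.88, "dy": -1, "dz": -0.2}, {"dx": 0.88, "dy": -1, "dz": -0.2}, {"dx": 0.88, "dy": -1, "dz": -0.2}], "claw": 60, "newtons": 100}}

```text
schema error: expected keys dx, dy, dz, rx, ry, rz
```

Emit:
{"method": "move_arm", "body": {"targets": [{"dx": 0.8, "dy": -0.9}, {"dx": 0.8, "dy": -0.9}, {"dx": 0.8, "dy": -0.9}, {"dx": 0.8, "dy": -0.9}, {"dx": 0.8, "dy": -0.9}, {"dx": 0.8, "dy": -0.9}, {"dx": 0.8, "dy": -0.9}, {}, {}, {}]}}

```text
schema error: expected keys dx, dy, dz, rx, ry, rz
```

Run:
```python
from h import *
np.set_printoptions(precision=4,suppress=True)
im,m=snap('wrist','w1.png'); print(proj(m,[[.5645,.1832,.0988],[.554,.182,.03],[.558,.098,.03]]))
from scipy.spatial.transform import Rotation as R
s=sensors.sense();print(s['t'],s['tcp_pos'],R.from_quat(s['tool_rot']).as_matrix()[:,1],s['force'],s['finger_gap'])
```

```text
[[ 76.629  639.2497]
 [102.8553 567.7789]
 [ 48.0661 582.55  ]]
0.15 [0.1997 0.5917 0.2306] [ 0.3201  0.9474 -0.0017] [ 0.9209 -0.886  -0.6328] 1.0027090672139154
```

View pics/w1.png

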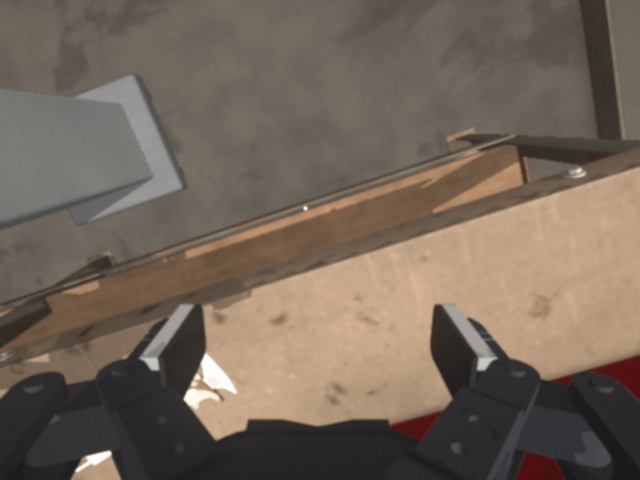

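The moves were refused because every key must be given. The wrist picture shows the bench edge at the start pose, with the red cabinet at lower right.

Emit:
{"method": "move_arm", "body": {"targets": [{"dx": 0.88, "dy": -1, "dz": -0.2, "rx": 0, "ry": 0, "rz": 0.1}, {"dx": 0.88, "dy": -1, "dz": -0.2, "rx": 0, "ry": 0, "rz": 0.1}, {"dx": 0.88, "dy": -1, "dz": -0.2, "rx": 0, "ry": 0, "rz": 0.1}, {"dx": 0.88, "dy": -1, "dz": -0.2, "rx": 0, "ry": 0, "rz": 0.1}, {"dx": 0.88, "dy": -1, "dz": -0.2, "rx": 0, "ry": 0, "rz": 0.1}, {"dx": 0.88, "dy": -1, "dz": -0.2, "rx": 0, "ry": 0, "rz": 0.1}, {"dx": 0.88, "dy": -1, "dz": -0.2, "rx": 0, "ry": 0, "rz": 0.12}, {"dx": 0.88, "dy": -1, "dz": -0.2, "rx": 0, "ry": 0, "rz": 0}, {"dx": 0.88, "dy": -1, "dz": -0.2, "rx": 0, "ry": 0, "rz": 0}, {"dx": 0.88, "dy": -1, "dz": -0.2, "rx": 0, "ry": 0, "rz": 0}], "claw": 60, "newtons": 100}}

```text
t: 1.4
tcp_pos: [0.4205, 0.3412, 0.181]
tool_rot: [-0.026, 1.0, -0.0, -0.0]
force: [0.1, 0.7, 0.4]
finger_gap: 0.6
gripper_force: 0.0
```

Emit:
{"method": "move_arm", "body": {"targets": [{"dx": 0.8, "dy": -0.9, "dz": 0, "rx": 0, "ry": 0, "rz": 0}, {"dx": 0.8, "dy": -0.9, "dz": 0, "rx": 0, "ry": 0, "rz": 0}, {"dx": 0.8, "dy": -0.9, "dz": 0, "rx": 0, "ry": 0, "rz": 0}, {"dx": 0.8, "dy": -0.9, "dz": 0, "rx": 0, "ry": 0, "rz": 0}, {"dx": 0.8, "dy": -0.9, "dz": 0, "rx": 0, "ry": 0, "rz": 0}, {"dx": 0.8, "dy": -0.9, "dz": 0, "rx": 0, "ry": 0, "rz": 0}, {"dx": 0.8, "dy": -0.9, "dz": 0, "rx": 0, "ry": 0, "rz": 0}, {"dx": 0, "dy": 0, "dz": 0, "rx": 0, "ry": 0, "rz": 0}, {"dx": 0, "dy": 0, "dz": 0, "rx": 0, "ry": 0, "rz": 0}, {"dx": 0, "dy": 0, "dz": 0, "rx": 0, "ry": 0, "rz": 0}]}}

```text
t: 2.65
tcp_pos: [0.5589, 0.1854, 0.1812]
tool_rot: [-0.026, 1.0, 0.0, -0.001]
force: [0.3, 0.1, 0.6]
finger_gap: 0.598
gripper_force: 0.0
```

Run:
```python
from h import *
np.set_printoptions(precision=4,suppress=True)
im,m=snap('wrist','w2.png'); print(proj(m,[[.5645,.1832,.0988],[.554,.182,.03],[.558,.098,.03]]))
from scipy.spatial.transform import Rotation as R
s=sensors.sense();print(s['t'],s['tcp_pos'],R.from_quat(s['tool_rot']).as_matrix()[:,1],s['force'],s['finger_gap'])
```

```text
[[313.854  255.9216]
 [313.7928 214.8127]
 [206.1958 214.3246]]
2.7 [0.5591 0.1855 0.1812] [-0.0524  0.9986  0.0001] [0.2261 0.2547 0.3919] 0.600384786652581
```

View pics/w2.png

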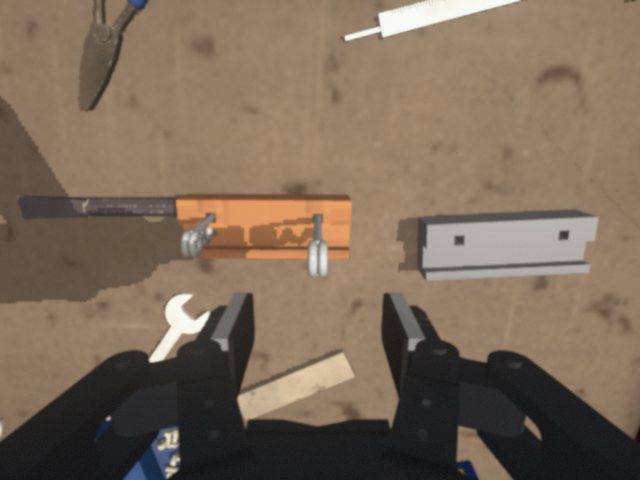

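Wrist view: the larger coil is at (318,257), centred between the fingers, and the rack is square to the tool. The grip only needs +6 mm in x and then the descent.

Emit:
{"method": "move_arm", "body": {"targets": [{"dx": 0.12, "dy": 0, "dz": -0.5, "rx": 0, "ry": 0, "rz": 0}, {"dx": 0.12, "dy": 0, "dz": -0.5, "rx": 0, "ry": 0, "rz": 0}, {"dx": 0, "dy": 0, "dz": -0.5, "rx": 0, "ry": 0, "rz": 0}, {"dx": 0, "dy": 0, "dz": -0.5, "rx": 0, "ry": 0, "rz": 0}, {"dx": 0, "dy": 0, "dz": -0.5, "rx": 0, "ry": 0, "rz": 0}, {"dx": 0, "dy": 0, "dz": -0.5, "rx": 0, "ry": 0, "rz": 0}, {"dx": 0, "dy": 0, "dz": -0.5, "rx": 0, "ry": 0, "rz": 0}, {"dx": 0, "dy": 0, "dz": -0.5, "rx": 0, "ry": 0, "rz": 0}, {"dx": 0, "dy": 0, "dz": -0.05, "rx": 0, "ry": 0, "rz": 0}, {"dx": 0, "dy": 0, "dz": 0, "rx": 0, "ry": 0, "rz": 0}]}}

```text
t: 3.95
tcp_pos: [0.5661, 0.1846, 0.0801]
tool_rot: [-0.026, 1.0, -0.0, 0.0]
force: [0.3, -0.0, -0.1]
finger_gap: 0.602
gripper_force: 0.0
```

Emit:
{"method": "move_arm", "body": {"targets": [{"dx": 0, "dy": 0, "dz": 0, "rx": 0, "ry": 0, "rz": 0}, {"dx": 0, "dy": 0, "dz": 0, "rx": 0, "ry": 0, "rz": 0}, {"dx": 0, "dy": 0, "dz": 0, "rx": 0, "ry": 0, "rz": 0}, {"dx": 0, "dy": 0, "dz": 0, "rx": 0, "ry": 0, "rz": 0}, {"dx": 0, "dy": 0, "dz": 0, "rx": 0, "ry": 0, "rz": 0}, {"dx": 0, "dy": 0, "dz": 0, "rx": 0, "ry": 0, "rz": 0}, {"dx": 0, "dy": 0, "dz": 0, "rx": 0, "ry": 0, "rz": 0}, {"dx": 0, "dy": 0, "dz": 0, "rx": 0, "ry": 0, "rz": 0}, {"dx": 0, "dy": 0, "dz": 0, "rx": 0, "ry": 0, "rz": 0}, {"dx": 0, "dy": 0, "dz": 0, "rx": 0, "ry": 0, "rz": 0}], "claw": 0, "newtons": 100}}

```text
t: 5.2
tcp_pos: [0.5664, 0.1847, 0.0805]
tool_rot: [-0.026, 1.0, 0.0, 0.001]
force: [-0.2, -0.6, 5.7]
finger_gap: 0.117
gripper_force: 97.9
```

Emit:
{"method": "move_arm", "body": {"targets": [{"dx": 0, "dy": 0, "dz": 0.5, "rx": 0, "ry": 0, "rz": 0}, {"dx": 0, "dy": 0, "dz": 0.9, "rx": 0, "ry": 0, "rz": 0}, {"dx": 0, "dy": 0, "dz": 0.9, "rx": 0, "ry": 0, "rz": 0}, {"dx": 0, "dy": 0, "dz": 0.9, "rx": 0, "ry": 0, "rz": 0}, {"dx": 0, "dy": 0, "dz": 0.9, "rx": 0, "ry": 0, "rz": 0}, {"dx": 0, "dy": 0, "dz": 0.5, "rx": 0, "ry": 0, "rz": 0}, {"dx": 0, "dy": 0, "dz": 0, "rx": 0, "ry": 0, "rz": 0}, {"dx": -0.2, "dy": -0.8, "dz": 0, "rx": 0, "ry": 0, "rz": 0.06}, {"dx": -0.2, "dy": -0.9, "dz": 0, "rx": 0, "ry": 0, "rz": 0.06}, {"dx": -0.2, "dy": -0.9, "dz": 0, "rx": 0, "ry": 0, "rz": 0.06}]}}

```text
t: 6.45
tcp_pos: [0.5499, 0.119, 0.1937]
tool_rot: [-0.073, 0.997, 0.0, -0.001]
force: [0.0, 0.1, -0.4]
finger_gap: 0.124
gripper_force: 97.7
```

Emit:
{"method": "move_arm", "body": {"targets": [{"dx": -0.25, "dy": -1, "dz": 0, "rx": 0, "ry": 0, "rz": 0.06}, {"dx": -0.25, "dy": -1, "dz": 0, "rx": 0, "ry": 0, "rz": 0.06}, {"dx": -0.25, "dy": -1, "dz": 0, "rx": 0, "ry": 0, "rz": 0.06}, {"dx": -0.25, "dy": -1, "dz": 0, "rx": 0, "ry": 0, "rz": 0.06}, {"dx": -0.25, "dy": -1, "dz": 0, "rx": 0, "ry": 0, "rz": 0.06}, {"dx": -0.25, "dy": -1, "dz": 0, "rx": 0, "ry": 0, "rz": 0.06}, {"dx": -0.25, "dy": -1, "dz": 0, "rx": 0, "ry": 0, "rz": 0.06}, {"dx": -0.25, "dy": -1, "dz": 0, "rx": 0, "ry": 0, "rz": 0.07}, {"dx": -0.25, "dy": -1, "dz": 0, "rx": 0, "ry": 0, "rz": 0}, {"dx": -0.2, "dy": -1, "dz": 0, "rx": 0, "ry": 0, "rz": 0}]}}

```text
t: 7.7
tcp_pos: [0.4887, -0.1308, 0.194]
tool_rot: [-0.2, 0.98, 0.001, -0.001]
force: [0.3, -0.3, -0.6]
finger_gap: 0.122
gripper_force: 97.7
```

Run:
```python
from h import *
np.set_printoptions(precision=4,suppress=True)
s=sensors.sense()
im,m=snap('wrist','w3.png'); print(proj(m,[[.4819,-.1342,.089]]))
from scipy.spatial.transform import Rotation as R
print(s['t'],s['tcp_pos'],R.from_quat(s['tool_rot']).as_matrix()[:,1],s['force'],s['finger_gap'])
print(proj(m,np.array(s['tcp_pos'])+[[-.0078,-.0033,-.076]]),'leg end predicted')
i2,_=snap('scene','s3.png');i3,_=snap('top','t3.png')
f=lambda im,x,y,w,h:cv2.resize(im[y:y+h,x:x+w,::-1],(400,300),interpolation=cv2.INTER_CUBIC)
cv2.imwrite('pics/c3.png',np.vstack([np.hstack([f(im,220,140,200,150),f(im,270,160,100,75)]),np.hstack([f(i2,310,240,120,90+0),f(i3,380,235,80,60)])]))
```

```text
[[321.911 228.478]]
7.7 [ 0.4887 -0.1308  0.194 ] [-0.3912  0.9203  0.0021] [ 0.3306 -0.2953 -0.6378] 0.12179597064609475
[[323.3038 239.2832]] leg end predicted
```

View pics/c3.png

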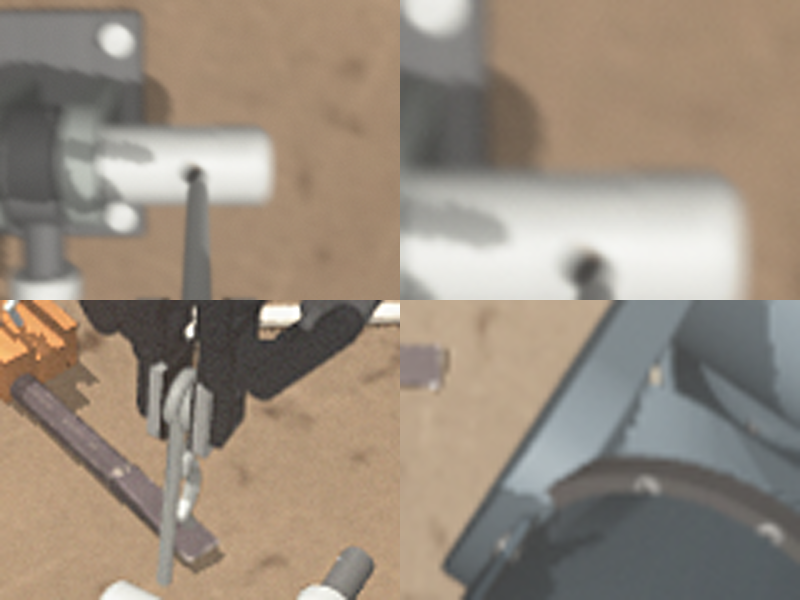

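Wrist view: the hole is at (316,227) and the leg end at about (317.5,230), almost over it. Scene view: the leg end is at (359.5,325). I'll work out the leg-to-hole offset in each view.

Run:
```python
from h import *
np.set_printoptions(precision=4,suppress=True)
W=cams.camera_model('wrist');S=cams.camera_model('scene')
im=cv2.imread('pics/w3.png')
g=im.max(2)[222:250,305:332]; print(g)
for n,m,h,l in [('W',W,(316.3,226.75),(317.5,230.5)),('S',S,(358,334),(359.5,324.9))]:
  for z in (.116,.118,.120):
    H=onz(m,h,.089);L=onz(m,l,z);d=L-H
    c=np.array([.92,.391]);print(n,z,H[:2],L[:2],'d clevis x,y mm',1e3*d[:2]@c,1e3*d[:2]@[-.391,.92])
```

```text
[[241 241 240 237 234 228 222 215 206 199 194 192 196 204 220 231 239 243
  245 245 245 245 245 244 244 244 244]
 [240 240 238 235 228 221 211 201 190 178 167 161 159 164 184 208 227 237
  242 244 245 244 244 244 244 244 244]
 [239 239 236 230 222 213 202 185 172 156 139 127 122 125 144 173 202 223
  235 240 243 243 243 244 243 243 243]
 [238 237 234 227 218 205 190 172 155 133 114  96  91  98 116 148 176 204
  225 235 239 241 242 242 241 242 242]
 [237 236 232 225 214 197 181 160 139 114  92  78  77  84 106 135 163 189
  215 229 237 240 240 240 239 240 240]
 [235 234 233 224 214 195 175 151 129 100  81  74  76  88 112 139 160 182
  205 223 233 237 238 238 238 238 238]
 [233 233 231 227 216 195 173 150 121  92  78  76  81  97 121 143 163 184
  201 219 230 235 236 237 237 236 237]
 [232 232 231 228 221 204 182 154 121  93  80  81  90 108 130 145 165 184
  201 218 228 233 235 235 234 235 235]
 [231 231 230 229 224 218 198 173 138 106  90  90 100 115 127 142 161 183
  202 219 227 232 234 233 233 233 233]
 [229 229 228 228 227 223 218 198 168 132 107 104 107 115 120 132 148 174
  199 219
[... 1950 characters left out ...]

 [165 165 165 164 164 163 159 143 121 108 108 111 112 115 119 122 128 134
  142 154 159 164 165 165 164 164 165]]
W 0.116 [ 0.4825 -0.135 ] [ 0.478  -0.1361] d clevis x,y mm -4.608801574310513 0.7598385111416106
W 0.118 [ 0.4825 -0.135 ] [ 0.4775 -0.1363] d clevis x,y mm -5.141051300680208 0.7575547203054289
W 0.12 [ 0.4825 -0.135 ] [ 0.477  -0.1365] d clevis x,y mm -5.673301027049893 0.7552709294692729
S 0.116 [ 0.4823 -0.1344] [ 0.4794 -0.1395] d clevis x,y mm -4.727024017835649 -3.560476141004722
S 0.118 [ 0.4823 -0.1344] [ 0.4783 -0.1407] d clevis x,y mm -6.181959600317392 -4.261199887084883
S 0.12 [ 0.4823 -0.1344] [ 0.4772 -0.142 ] d clevis x,y mm -7.636895182799135 -4.961923633165045
```

Emit:
{"method": "move_arm", "body": {"targets": [{"dx": 0.06, "dy": 0.02, "dz": -0.12, "rx": 0, "ry": 0, "rz": 0}, {"dx": 0.06, "dy": 0, "dz": -0.16, "rx": 0, "ry": 0, "rz": 0}, {"dx": 0, "dy": 0, "dz": -0.16, "rx": 0, "ry": 0, "rz": 0}, {"dx": 0, "dy": 0, "dz": -0.16, "rx": 0, "ry": 0, "rz": 0}, {"dx": 0, "dy": 0, "dz": -0.12, "rx": 0, "ry": 0, "rz": 0}, {"dx": 0, "dy": 0, "dz": -0.08, "rx": 0, "ry": 0, "rz": 0}, {"dx": 0, "dy": 0, "dz": 0, "rx": 0, "ry": 0, "rz": 0}, {"dx": 0, "dy": 0, "dz": 0, "rx": 0, "ry": 0, "rz": 0}, {"dx": 0, "dy": 0, "dz": 0, "rx": 0, "ry": 0, "rz": 0}, {"dx": 0, "dy": 0, "dz": 0, "rx": 0, "ry": 0, "rz": 0}]}}

```text
t: 9.1
tcp_pos: [0.4928, -0.1299, 0.1752]
tool_rot: [-0.2, 0.98, -0.0, 0.0]
force: [0.2, -1.5, -0.9]
finger_gap: 0.118
gripper_force: 97.7
```

Run:
```python
from h import *
np.set_printoptions(precision=4,suppress=True)
s=sensors.sense()
im,m=snap('wrist','w4.png'); i2,S=snap('scene','s4.png')
print(s['t'],s['tcp_pos'],s['force'])
f=lambda im,x,y,w,h:cv2.resize(im[y:y+h,x:x+w,::-1],(400,400),interpolation=cv2.INTER_CUBIC)
cv2.imwrite('pics/c4.png',np.hstack([f(im,290,200,50,50),f(i2,330,290,60,60)]))
```

```text
9.1 [ 0.4928 -0.1299  0.1752] [ 0.2094 -1.495  -0.9028]
```

View pics/c4.png

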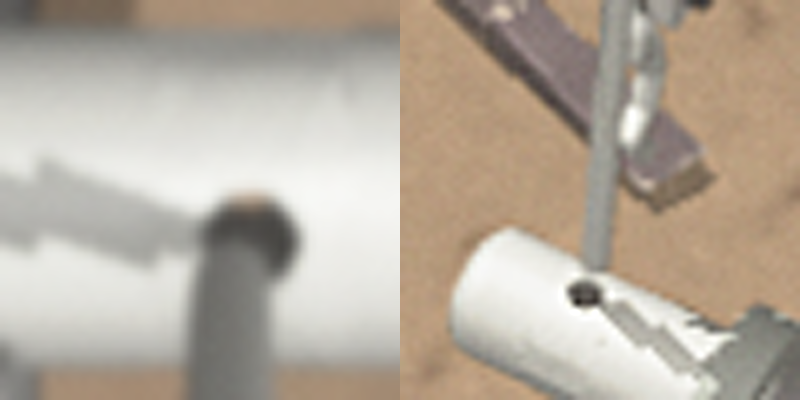

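Now the leg end is just above the hole. Wrist: hole (321.25,230.2), leg end centre about (319,234.5). Scene: hole (357.75,334), leg end centre about (359.5,329.2).

Run:
```python
from h import *
np.set_printoptions(precision=4,suppress=True)
W=cams.camera_model('wrist');S=cams.camera_model('scene')
p,e=two(W,(319,234.5),S,(359.5,329.2)); q,e2=two(W,(321.25,230.2),S,(357.75,334)); print(p,e,q,e2)
for n,m,h,l in [('W',W,(321.25,230.2),(319,234.5)),('S',S,(357.75,334),(359.5,329.2))]:
  for z in (.095,.097,.099,.101):
    H=onz(m,h,.089);L=onz(m,l,z);d=L-H
    print(n,z,H[:2],'d world',1e3*d[:2],'clevis x,y mm',1e3*d[:2]@[.92,.391],1e3*d[:2]@[-.391,.92])
```

```text
[ 0.4843 -0.1337  0.0971] 0.0011841447596922 [ 0.4838 -0.132   0.0853] 0.00032913328200011153
W 0.095 [ 0.4827 -0.1323] d world [ 1.5335 -0.8721] clevis x,y mm 1.0697967256684406 -1.4019129168961322
W 0.097 [ 0.4827 -0.1323] d world [ 1.0236 -1.0974] clevis x,y mm 0.5125714751845547 -1.4098463814449602
W 0.099 [ 0.4827 -0.1323] d world [ 0.5136 -1.3228] clevis x,y mm -0.04465377529933128 -1.4177798459937885
W 0.101 [ 0.4827 -0.1323] d world [ 0.0037 -1.5481] clevis x,y mm -0.6018790257832064 -1.425713310542591
S 0.095 [ 0.482  -0.1342] d world [3.904  1.5526] clevis x,y mm 4.198734011492567 -0.09803112225895577
S 0.097 [ 0.482  -0.1342] d world [2.8535 0.3572] clevis x,y mm 2.764901109832789 -0.787105498735907
S 0.099 [ 0.482  -0.1342] d world [ 1.8031 -0.8382] clevis x,y mm 1.3310682081731353 -1.4761798752128505
S 0.101 [ 0.482  -0.1342] d world [ 0.7526 -2.0337] clevis x,y mm -0.10276469348674436 -2.1652542516897584
```

Emit:
{"method": "move_arm", "body": {"targets": [{"dx": -0.036, "dy": 0.044, "dz": 0, "rx": 0, "ry": 0, "rz": 0}, {"dx": 0, "dy": 0, "dz": -0.1, "rx": 0, "ry": 0, "rz": 0}, {"dx": 0, "dy": 0, "dz": -0.1, "rx": 0, "ry": 0, "rz": 0}, {"dx": 0, "dy": 0, "dz": -0.1, "rx": 0, "ry": 0, "rz": 0}, {"dx": 0, "dy": 0, "dz": -0.06, "rx": 0, "ry": 0, "rz": 0}, {"dx": 0, "dy": 0, "dz": -0.03, "rx": 0, "ry": 0, "rz": 0}, {"dx": 0, "dy": 0, "dz": -0.03, "rx": 0, "ry": 0, "rz": 0}, {"dx": 0, "dy": 0, "dz": 0, "rx": 0, "ry": 0, "rz": 0}, {"dx": 0, "dy": 0, "dz": 0, "rx": 0, "ry": 0, "rz": 0}, {"dx": 0, "dy": 0, "dz": 0, "rx": 0, "ry": 0, "rz": 0}]}}

```text
t: 10.45
tcp_pos: [0.4919, -0.1288, 0.1646]
tool_rot: [-0.2, 0.98, -0.0, 0.0]
force: [0.4, 0.4, -0.3]
finger_gap: 0.121
gripper_force: 97.7
```

Emit:
{"method": "move_arm", "body": {"targets": [{"dx": 0, "dy": 0, "dz": -0.02, "rx": 0, "ry": 0, "rz": 0}, {"dx": 0, "dy": 0, "dz": -0.02, "rx": 0, "ry": 0, "rz": 0}, {"dx": 0, "dy": 0, "dz": -0.02, "rx": 0, "ry": 0, "rz": 0}, {"dx": 0, "dy": 0, "dz": 0, "rx": 0, "ry": 0, "rz": 0}, {"dx": 0, "dy": 0, "dz": 0, "rx": 0, "ry": 0, "rz": 0}, {"dx": 0, "dy": 0, "dz": 0, "rx": 0, "ry": 0, "rz": 0}, {"dx": 0, "dy": 0, "dz": 0, "rx": 0, "ry": 0, "rz": 0}, {"dx": 0, "dy": 0, "dz": 0, "rx": 0, "ry": 0, "rz": 0}, {"dx": 0, "dy": 0, "dz": 0, "rx": 0, "ry": 0, "rz": 0}, {"dx": 0, "dy": 0, "dz": 0, "rx": 0, "ry": 0, "rz": 0}]}}

```text
t: 11.7
tcp_pos: [0.4918, -0.1288, 0.163]
tool_rot: [-0.2, 0.98, 0.0, -0.0]
force: [-0.1, 0.1, 0.0]
finger_gap: 0.12
gripper_force: 97.7
```

Emit:
{"method": "move_arm", "body": {"targets": [{"dx": 0, "dy": 0, "dz": -0.02, "rx": 0, "ry": 0, "rz": 0}, {"dx": 0, "dy": 0, "dz": -0.02, "rx": 0, "ry": 0, "rz": 0}, {"dx": 0, "dy": 0, "dz": -0.02, "rx": 0, "ry": 0, "rz": 0}, {"dx": 0, "dy": 0, "dz": -0.02, "rx": 0, "ry": 0, "rz": 0}, {"dx": 0, "dy": 0, "dz": 0, "rx": 0, "ry": 0, "rz": 0}, {"dx": 0, "dy": 0, "dz": 0, "rx": 0, "ry": 0, "rz": 0}, {"dx": 0, "dy": 0, "dz": 0, "rx": 0, "ry": 0, "rz": 0}, {"dx": 0, "dy": 0, "dz": 0, "rx": 0, "ry": 0, "rz": 0}, {"dx": 0, "dy": 0, "dz": 0, "rx": 0, "ry": 0, "rz": 0}, {"dx": 0, "dy": 0, "dz": 0, "rx": 0, "ry": 0, "rz": 0}]}}

```text
t: 12.95
tcp_pos: [0.4918, -0.1288, 0.1611]
tool_rot: [-0.2, 0.98, -0.0, 0.0]
force: [0.5, -0.1, -1.3]
finger_gap: 0.121
gripper_force: 97.7
```

Emit:
{"method": "move_arm", "body": {"targets": [{"dx": 0, "dy": 0, "dz": -0.02, "rx": 0, "ry": 0, "rz": 0}, {"dx": 0, "dy": 0, "dz": -0.02, "rx": 0, "ry": 0, "rz": 0}, {"dx": 0, "dy": 0, "dz": -0.02, "rx": 0, "ry": 0, "rz": 0}, {"dx": 0, "dy": 0, "dz": -0.02, "rx": 0, "ry": 0, "rz": 0}, {"dx": 0, "dy": 0, "dz": 0, "rx": 0, "ry": 0, "rz": 0}, {"dx": 0, "dy": 0, "dz": 0, "rx": 0, "ry": 0, "rz": 0}, {"dx": 0, "dy": 0, "dz": 0, "rx": 0, "ry": 0, "rz": 0}, {"dx": 0, "dy": 0, "dz": 0, "rx": 0, "ry": 0, "rz": 0}, {"dx": 0, "dy": 0, "dz": 0, "rx": 0, "ry": 0, "rz": 0}, {"dx": 0, "dy": 0, "dz": 0, "rx": 0, "ry": 0, "rz": 0}]}}

```text
t: 14.2
tcp_pos: [0.4918, -0.1288, 0.1591]
tool_rot: [-0.2, 0.98, -0.0, -0.0]
force: [-0.3, 0.3, -0.6]
finger_gap: 0.124
gripper_force: 97.7
```

Emit:
{"method": "move_arm", "body": {"targets": [{"dx": 0, "dy": 0, "dz": -0.03, "rx": 0, "ry": 0, "rz": 0}, {"dx": 0, "dy": 0, "dz": -0.03, "rx": 0, "ry": 0, "rz": 0}, {"dx": 0, "dy": 0, "dz": -0.03, "rx": 0, "ry": 0, "rz": 0}, {"dx": 0, "dy": 0, "dz": -0.03, "rx": 0, "ry": 0, "rz": 0}, {"dx": 0, "dy": 0, "dz": -0.03, "rx": 0, "ry": 0, "rz": 0}, {"dx": 0, "dy": 0, "dz": -0.03, "rx": 0, "ry": 0, "rz": 0}, {"dx": 0, "dy": 0, "dz": 0, "rx": 0, "ry": 0, "rz": 0}, {"dx": 0, "dy": 0, "dz": 0, "rx": 0, "ry": 0, "rz": 0}, {"dx": 0, "dy": 0, "dz": 0, "rx": 0, "ry": 0, "rz": 0}, {"dx": 0, "dy": 0, "dz": 0, "rx": 0, "ry": 0, "rz": 0}]}}

```text
t: 15.45
tcp_pos: [0.4919, -0.1288, 0.1546]
tool_rot: [-0.2, 0.98, -0.0, 0.0]
force: [-0.9, -0.0, -1.2]
finger_gap: 0.119
gripper_force: 97.7
```

Emit:
{"method": "move_arm", "body": {"targets": [{"dx": 0, "dy": 0, "dz": -0.03, "rx": 0, "ry": 0, "rz": 0}, {"dx": 0, "dy": 0, "dz": -0.03, "rx": 0, "ry": 0, "rz": 0}, {"dx": 0, "dy": 0, "dz": -0.03, "rx": 0, "ry": 0, "rz": 0}, {"dx": 0, "dy": 0, "dz": -0.03, "rx": 0, "ry": 0, "rz": 0}, {"dx": 0, "dy": 0, "dz": -0.03, "rx": 0, "ry": 0, "rz": 0}, {"dx": 0, "dy": 0, "dz": -0.03, "rx": 0, "ry": 0, "rz": 0}, {"dx": 0, "dy": 0, "dz": -0.03, "rx": 0, "ry": 0, "rz": 0}, {"dx": 0, "dy": 0, "dz": -0.03, "rx": 0, "ry": 0, "rz": 0}, {"dx": 0, "dy": 0, "dz": 0, "rx": 0, "ry": 0, "rz": 0}, {"dx": 0, "dy": 0, "dz": 0, "rx": 0, "ry": 0, "rz": 0}]}}

```text
t: 16.7
tcp_pos: [0.4919, -0.1288, 0.1486]
tool_rot: [-0.2, 0.98, -0.0, 0.0]
force: [-0.1, 0.5, -0.8]
finger_gap: 0.125
gripper_force: 97.7
```

Run:
```python
from h import *
im,m=snap('wrist','w5.png'); i2,S=snap('scene','s5.png')
f=lambda im,x,y,w,h:cv2.resize(im[y:y+h,x:x+w,::-1],(400,400),interpolation=cv2.INTER_CUBIC)
cv2.imwrite('pics/c5.png',np.hstack([f(im,240,180,150,150),f(i2,320,270,90,90)]))
```

```text
(no output)
```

View pics/c5.png

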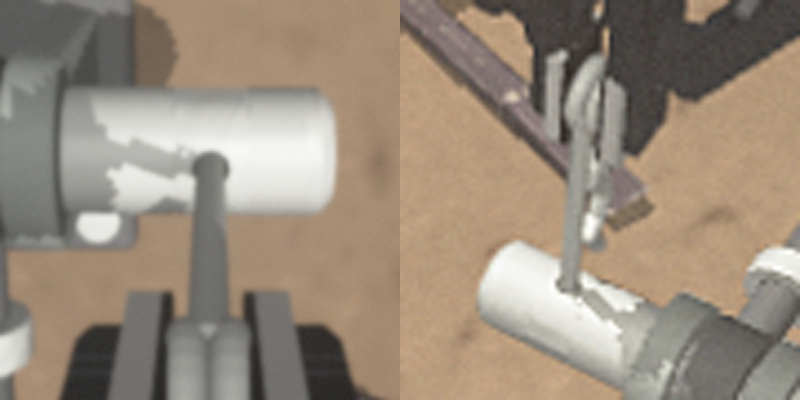

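The leg is in the hole and the pin runs square to the wire's plane, so I'll carry on down.

Emit:
{"method": "move_arm", "body": {"targets": [{"dx": 0, "dy": 0, "dz": -0.06, "rx": 0, "ry": 0, "rz": 0}, {"dx": 0, "dy": 0, "dz": -0.06, "rx": 0, "ry": 0, "rz": 0}, {"dx": 0, "dy": 0, "dz": -0.06, "rx": 0, "ry": 0, "rz": 0}, {"dx": 0, "dy": 0, "dz": -0.06, "rx": 0, "ry": 0, "rz": 0}, {"dx": 0, "dy": 0, "dz": -0.06, "rx": 0, "ry": 0, "rz": 0}, {"dx": 0, "dy": 0, "dz": -0.06, "rx": 0, "ry": 0, "rz": 0}, {"dx": 0, "dy": 0, "dz": -0.06, "rx": 0, "ry": 0, "rz": 0}, {"dx": 0, "dy": 0, "dz": 0, "rx": 0, "ry": 0, "rz": 0}, {"dx": 0, "dy": 0, "dz": 0, "rx": 0, "ry": 0, "rz": 0}, {"dx": 0, "dy": 0, "dz": 0, "rx": 0, "ry": 0, "rz": 0}]}}

```text
t: 18.05
tcp_pos: [0.4919, -0.1288, 0.1381]
tool_rot: [-0.2, 0.98, -0.0, 0.0]
force: [0.2, -0.4, -1.5]
finger_gap: 0.123
gripper_force: 97.7
```

Emit:
{"method": "move_arm", "body": {"targets": [{"dx": 0, "dy": 0, "dz": -0.04, "rx": 0, "ry": 0, "rz": 0}, {"dx": 0, "dy": 0, "dz": -0.04, "rx": 0, "ry": 0, "rz": 0}, {"dx": 0, "dy": 0, "dz": -0.04, "rx": 0, "ry": 0, "rz": 0}, {"dx": 0, "dy": 0, "dz": -0.04, "rx": 0, "ry": 0, "rz": 0}, {"dx": 0, "dy": 0, "dz": -0.04, "rx": 0, "ry": 0, "rz": 0}, {"dx": 0, "dy": 0, "dz": -0.04, "rx": 0, "ry": 0, "rz": 0}, {"dx": 0, "dy": 0, "dz": 0, "rx": 0, "ry": 0, "rz": 0}, {"dx": 0, "dy": 0, "dz": 0, "rx": 0, "ry": 0, "rz": 0}, {"dx": 0, "dy": 0, "dz": 0, "rx": 0, "ry": 0, "rz": 0}, {"dx": 0, "dy": 0, "dz": 0, "rx": 0, "ry": 0, "rz": 0}]}}

```text
t: 19.3
tcp_pos: [0.4923, -0.129, 0.1322]
tool_rot: [-0.2, 0.98, -0.0, 0.0]
force: [2.5, 0.9, 2.5]
finger_gap: 0.118
gripper_force: 98.1
```

Emit:
{"method": "move_arm", "body": {"targets": [{"dx": 0, "dy": 0, "dz": -0.04, "rx": 0, "ry": 0, "rz": 0}, {"dx": 0, "dy": 0, "dz": -0.04, "rx": 0, "ry": 0, "rz": 0}, {"dx": 0, "dy": 0, "dz": -0.04, "rx": 0, "ry": 0, "rz": 0}, {"dx": 0, "dy": 0, "dz": -0.04, "rx": 0, "ry": 0, "rz": 0}, {"dx": 0, "dy": 0, "dz": -0.04, "rx": 0, "ry": 0, "rz": 0}, {"dx": 0, "dy": 0, "dz": 0, "rx": 0, "ry": 0, "rz": 0}, {"dx": 0, "dy": 0, "dz": 0, "rx": 0, "ry": 0, "rz": 0}, {"dx": 0, "dy": 0, "dz": 0, "rx": 0, "ry": 0, "rz": 0}, {"dx": 0, "dy": 0, "dz": 0, "rx": 0, "ry": 0, "rz": 0}, {"dx": 0, "dy": 0, "dz": 0, "rx": 0, "ry": 0, "rz": 0}]}}

```text
t: 20.55
tcp_pos: [0.4922, -0.1287, 0.1272]
tool_rot: [-0.2, 0.98, -0.0, 0.0]
force: [4.9, 2.4, 3.1]
finger_gap: 0.121
gripper_force: 98.4
```

Emit:
{"method": "move_arm", "body": {"targets": [{"dx": 0.015, "dy": 0.006, "dz": -0.04, "rx": 0, "ry": 0, "rz": 0}, {"dx": 0, "dy": 0, "dz": -0.04, "rx": 0, "ry": 0, "rz": 0}, {"dx": 0, "dy": 0, "dz": -0.04, "rx": 0, "ry": 0, "rz": 0}, {"dx": 0, "dy": 0, "dz": -0.04, "rx": 0, "ry": 0, "rz": 0}, {"dx": 0, "dy": 0, "dz": -0.04, "rx": 0, "ry": 0, "rz": 0}, {"dx": 0, "dy": 0, "dz": 0, "rx": 0, "ry": 0, "rz": 0}, {"dx": 0, "dy": 0, "dz": 0, "rx": 0, "ry": 0, "rz": 0}, {"dx": 0, "dy": 0, "dz": 0, "rx": 0, "ry": 0, "rz": 0}, {"dx": 0, "dy": 0, "dz": 0, "rx": 0, "ry": 0, "rz": 0}, {"dx": 0, "dy": 0, "dz": 0, "rx": 0, "ry": 0, "rz": 0}]}}

```text
t: 21.8
tcp_pos: [0.4923, -0.1287, 0.1219]
tool_rot: [-0.2, 0.98, -0.0, 0.0]
force: [3.8, 2.1, 2.3]
finger_gap: 0.123
gripper_force: 98.2
```

Emit:
{"method": "move_arm", "body": {"targets": [{"dx": 0, "dy": 0, "dz": -0.04, "rx": 0, "ry": 0, "rz": 0}, {"dx": 0, "dy": 0, "dz": -0.04, "rx": 0, "ry": 0, "rz": 0}, {"dx": 0, "dy": 0, "dz": -0.04, "rx": 0, "ry": 0, "rz": 0}, {"dx": 0, "dy": 0, "dz": -0.04, "rx": 0, "ry": 0, "rz": 0}, {"dx": 0, "dy": 0, "dz": -0.04, "rx": 0, "ry": 0, "rz": 0}, {"dx": 0, "dy": 0, "dz": 0, "rx": 0, "ry": 0, "rz": 0}, {"dx": 0, "dy": 0, "dz": 0, "rx": 0, "ry": 0, "rz": 0}, {"dx": 0, "dy": 0, "dz": 0, "rx": 0, "ry": 0, "rz": 0}, {"dx": 0, "dy": 0, "dz": 0, "rx": 0, "ry": 0, "rz": 0}, {"dx": 0, "dy": 0, "dz": 0, "rx": 0, "ry": 0, "rz": 0}]}}

```text
t: 23.05
tcp_pos: [0.492, -0.1284, 0.1163]
tool_rot: [-0.2, 0.98, 0.0, -0.0]
force: [5.2, 2.2, -3.2]
finger_gap: 0.121
gripper_force: 97.5
```

Past the widest place: the vertical force has changed sign and the spring now draws it down. On toward home in small steps.

Emit:
{"method": "move_arm", "body": {"targets": [{"dx": 0.015, "dy": 0.006, "dz": -0.04, "rx": 0, "ry": 0, "rz": 0}, {"dx": 0, "dy": 0, "dz": -0.04, "rx": 0, "ry": 0, "rz": 0}, {"dx": 0, "dy": 0, "dz": -0.04, "rx": 0, "ry": 0, "rz": 0}, {"dx": 0, "dy": 0, "dz": -0.04, "rx": 0, "ry": 0, "rz": 0}, {"dx": 0, "dy": 0, "dz": -0.04, "rx": 0, "ry": 0, "rz": 0}, {"dx": 0, "dy": 0, "dz": 0, "rx": 0, "ry": 0, "rz": 0}, {"dx": 0, "dy": 0, "dz": 0, "rx": 0, "ry": 0, "rz": 0}, {"dx": 0, "dy": 0, "dz": 0, "rx": 0, "ry": 0, "rz": 0}, {"dx": 0, "dy": 0, "dz": 0, "rx": 0, "ry": 0, "rz": 0}, {"dx": 0, "dy": 0, "dz": 0, "rx": 0, "ry": 0, "rz": 0}]}}

```text
t: 24.3
tcp_pos: [0.4922, -0.1283, 0.1118]
tool_rot: [-0.2, 0.98, 0.0, -0.0]
force: [2.6, 1.0, -6.5]
finger_gap: 0.124
gripper_force: 97.4
```

Emit:
{"method": "move_arm", "body": {"targets": [{"dx": 0, "dy": 0, "dz": -0.02, "rx": 0, "ry": 0, "rz": 0}, {"dx": 0, "dy": 0, "dz": -0.02, "rx": 0, "ry": 0, "rz": 0}, {"dx": 0, "dy": 0, "dz": -0.02, "rx": 0, "ry": 0, "rz": 0}, {"dx": 0, "dy": 0, "dz": 0, "rx": 0, "ry": 0, "rz": 0}, {"dx": 0, "dy": 0, "dz": 0, "rx": 0, "ry": 0, "rz": 0}, {"dx": 0, "dy": 0, "dz": 0, "rx": 0, "ry": 0, "rz": 0}, {"dx": 0, "dy": 0, "dz": 0, "rx": 0, "ry": 0, "rz": 0}, {"dx": 0, "dy": 0, "dz": 0, "rx": 0, "ry": 0, "rz": 0}, {"dx": 0, "dy": 0, "dz": 0, "rx": 0, "ry": 0, "rz": 0}, {"dx": 0, "dy": 0, "dz": 0, "rx": 0, "ry": 0, "rz": 0}]}}

```text
t: 25.55
tcp_pos: [0.4925, -0.1285, 0.1106]
tool_rot: [-0.2, 0.98, -0.0, -0.0]
force: [-0.0, -0.0, -0.8]
finger_gap: 0.118
gripper_force: 97.7
```

Emit:
{"method": "move_arm", "body": {"targets": [{"dx": 0, "dy": 0, "dz": -0.02, "rx": 0, "ry": 0, "rz": 0}, {"dx": 0, "dy": 0, "dz": -0.02, "rx": 0, "ry": 0, "rz": 0}, {"dx": 0, "dy": 0, "dz": 0, "rx": 0, "ry": 0, "rz": 0}, {"dx": 0, "dy": 0, "dz": 0, "rx": 0, "ry": 0, "rz": 0}, {"dx": 0, "dy": 0, "dz": 0, "rx": 0, "ry": 0, "rz": 0}, {"dx": 0, "dy": 0, "dz": 0, "rx": 0, "ry": 0, "rz": 0}, {"dx": 0, "dy": 0, "dz": 0, "rx": 0, "ry": 0, "rz": 0}, {"dx": 0, "dy": 0, "dz": 0, "rx": 0, "ry": 0, "rz": 0}, {"dx": 0, "dy": 0, "dz": 0, "rx": 0, "ry": 0, "rz": 0}, {"dx": 0, "dy": 0, "dz": 0, "rx": 0, "ry": 0, "rz": 0}]}}

```text
t: 26.8
tcp_pos: [0.4925, -0.1285, 0.1096]
tool_rot: [-0.2, 0.98, 0.0, -0.0]
force: [-0.6, -0.6, -1.3]
finger_gap: 0.124
gripper_force: 97.7
```

Emit:
{"method": "move_arm", "body": {"targets": [{"dx": 0, "dy": 0, "dz": -0.02, "rx": 0, "ry": 0, "rz": 0}, {"dx": 0, "dy": 0, "dz": -0.02, "rx": 0, "ry": 0, "rz": 0}, {"dx": 0, "dy": 0, "dz": 0, "rx": 0, "ry": 0, "rz": 0}, {"dx": 0, "dy": 0, "dz": 0, "rx": 0, "ry": 0, "rz": 0}, {"dx": 0, "dy": 0, "dz": 0, "rx": 0, "ry": 0, "rz": 0}, {"dx": 0, "dy": 0, "dz": 0, "rx": 0, "ry": 0, "rz": 0}, {"dx": 0, "dy": 0, "dz": 0, "rx": 0, "ry": 0, "rz": 0}, {"dx": 0, "dy": 0, "dz": 0, "rx": 0, "ry": 0, "rz": 0}, {"dx": 0, "dy": 0, "dz": 0, "rx": 0, "ry": 0, "rz": 0}, {"dx": 0, "dy": 0, "dz": 0, "rx": 0, "ry": 0, "rz": 0}]}}

```text
t: 28.05
tcp_pos: [0.4925, -0.1285, 0.1085]
tool_rot: [-0.2, 0.98, 0.0, -0.0]
force: [-0.4, 0.1, -1.4]
finger_gap: 0.119
gripper_force: 97.7
```

Emit:
{"method": "move_arm", "body": {"targets": [{"dx": 0, "dy": 0, "dz": -0.02, "rx": 0, "ry": 0, "rz": 0}, {"dx": 0, "dy": 0, "dz": -0.02, "rx": 0, "ry": 0, "rz": 0}, {"dx": 0, "dy": 0, "dz": 0, "rx": 0, "ry": 0, "rz": 0}, {"dx": 0, "dy": 0, "dz": 0, "rx": 0, "ry": 0, "rz": 0}, {"dx": 0, "dy": 0, "dz": 0, "rx": 0, "ry": 0, "rz": 0}, {"dx": 0, "dy": 0, "dz": 0, "rx": 0, "ry": 0, "rz": 0}, {"dx": 0, "dy": 0, "dz": 0, "rx": 0, "ry": 0, "rz": 0}, {"dx": 0, "dy": 0, "dz": 0, "rx": 0, "ry": 0, "rz": 0}, {"dx": 0, "dy": 0, "dz": 0, "rx": 0, "ry": 0, "rz": 0}, {"dx": 0, "dy": 0, "dz": 0, "rx": 0, "ry": 0, "rz": 0}]}}

```text
t: 29.3
tcp_pos: [0.4926, -0.1285, 0.1076]
tool_rot: [-0.2, 0.98, -0.0, 0.0]
force: [-2.5, 0.6, 4.2]
finger_gap: 0.121
gripper_force: 98.5
```

The shoulder has seated: upward force has risen at the expected height. Letting go and rising.

Emit:
{"method": "move_arm", "body": {"targets": [{"dx": 0, "dy": 0, "dz": 0, "rx": 0, "ry": 0, "rz": 0}, {"dx": 0, "dy": 0, "dz": 0, "rx": 0, "ry": 0, "rz": 0}, {"dx": 0, "dy": 0, "dz": 0, "rx": 0, "ry": 0, "rz": 0}, {"dx": 0, "dy": 0, "dz": 0, "rx": 0, "ry": 0, "rz": 0}, {"dx": 0, "dy": 0, "dz": 0, "rx": 0, "ry": 0, "rz": 0}, {"dx": 0, "dy": 0, "dz": 0.1, "rx": 0, "ry": 0, "rz": 0}, {"dx": 0, "dy": 0, "dz": 0.4, "rx": 0, "ry": 0, "rz": 0}, {"dx": 0, "dy": 0, "dz": 0.8, "rx": 0, "ry": 0, "rz": 0}, {"dx": 0, "dy": 0, "dz": 0.8, "rx": 0, "ry": 0, "rz": 0}, {"dx": 0, "dy": 0, "dz": 0.8, "rx": 0, "ry": 0, "rz": 0}], "claw": 50}}

```text
t: 30.55
tcp_pos: [0.4927, -0.1285, 0.1814]
tool_rot: [-0.2, 0.98, -0.0, 0.0]
force: [-0.4, -0.3, -1.0]
finger_gap: 0.505
gripper_force: 0.0
```

Emit:
{"method": "move_arm", "body": {"targets": [{"dx": -0.4, "dy": 0.8, "dz": 0.5, "rx": 0, "ry": 0, "rz": 0}, {"dx": -0.4, "dy": 0.8, "dz": 0.5, "rx": 0, "ry": 0, "rz": 0}, {"dx": -0.4, "dy": 0.8, "dz": 0.5, "rx": 0, "ry": 0, "rz": 0}, {"dx": -0.4, "dy": 0.8, "dz": 0, "rx": 0, "ry": 0, "rz": 0}, {"dx": 0, "dy": 0.8, "dz": 0, "rx": 0, "ry": 0, "rz": 0}, {"dx": 0, "dy": 0.8, "dz": 0, "rx": 0, "ry": 0, "rz": 0}, {"dx": 0, "dy": 0, "dz": 0, "rx": 0, "ry": 0, "rz": 0}, {"dx": 0, "dy": 0, "dz": 0, "rx": 0, "ry": 0, "rz": 0}, {"dx": 0, "dy": 0, "dz": 0, "rx": 0, "ry": 0, "rz": 0}, {"dx": 0, "dy": 0, "dz": 0, "rx": 0, "ry": 0, "rz": 0}]}}

```text
t: 31.8
tcp_pos: [0.4527, -0.009, 0.2175]
tool_rot: [-0.199, 0.98, -0.0, -0.0]
force: [-0.1, 0.0, -1.1]
finger_gap: 0.501
gripper_force: 0.0
```

Run:
```python
from h import *
im,m=snap('scene','s6.png'); 
cv2.imwrite('pics/c6.png',cv2.resize(im[170:440,250:470,::-1],(660,600)[:2] if 0 else (489,600),interpolation=cv2.INTER_CUBIC))
```

```text
(no output)
```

View pics/c6.png

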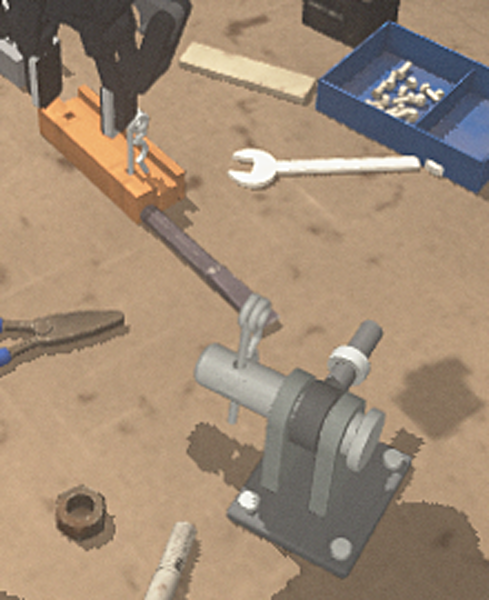

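The cotter stands upright through the pin with its leg showing below and the bow round the far side, at crop (256,310). The smaller cotter is still in the rack, and the gripper is clear.

Run:
```python
from h import *
print(proj(cams.camera_model('scene'),[[.490,-.131,.127]]),'vs seen (365,309)')
print(order.sign_off())
```

```text
[[362.2138334  311.89701323]] vs seen (365,309)
the job is handed in; nothing more can be done
None
```

The larger cotter is through the pin's cross hole with its bow snapped over and released, the smaller one still stands in the rack, and I handed the job in at about 32 s; the hand-in returned no verdict, and my last check put the coil about 4 px from where I'd predicted it for fully home.

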